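# Seat a vial carrier on its locating pins

### The arm

A 6-joint arm with a two-finger parallel gripper is mounted at the origin on a cart in front of the work surface, level with it; the furniture and walls round the work are solid. World frame = base frame: x ahead of the robot, y to its left, z up, the work surface at z = 0. Lengths are in m, angles in rad, forces in N, time in s.
With the tool pointing down it reaches from about 0.4 to 0.925 m from the base axis. Payload 3.4 kg.
Tool frame: the origin (TCP) lies on the mounting face of the last link; the fingertips stand 173 mm ahead of it and the grasp point (between the pads) lies 155 mm ahead of it; z points along the fingers, y is the direction in which the jaws open and shut (so a half turn about z gives the same grasp; the last joint's range is limited). The gripper opens to 85 mm and grips with 20 to 120 N. Pads are 22 mm wide; open, the fingers measure 114 mm over their backs; the gripper's body (76 mm by 85 mm) begins 54 mm behind the grasp point. The pads swing forward as they close: fully open they stand 13 mm farther back than shut.
Start: joints at [1.246, 0.307, 1.506, -0, 1.328, -0.073], TCP at [0.143, 0.557, 0.405] pointing down, gripper open.
Joint ranges: [-3.12, 3.12], [-1.05, 2.28], [0.14, 2.33], [-1.42, 4.57], [0.1, 2.73], [-2.68, 2.68]. Speed limits (rad/s): [2.57, 2.57, 3.14, 3.14, 3.14, 3.14].

### API

Orientations are given as a unit quaternion [x, y, z, w].
In Python, from rig import * gives the robot as it stands. The module is installed in compiled form; this text tells all that it offers.
- The arm moves only by the shell command python3 -m pendant 'ROWS' [FORCE]. ROWS is JSON, a list of rows, each a list of 7 numbers: the closure, from 0 (fully open) to 1 (shut), then the shift along the tool's x, y, z in m, then the turn, a rotation vector about the tool's x, y, z in degrees. In form: [[claw, x, y, z, ax, ay, az], ...]. A call has 1 to 10 rows; each row shifts and turns the pose as measured when the row begins, along the tool's axes as they then stand; what a row does not reach is not made up. A row lasts 1/10 s, in which the tool goes at most 50 mm and 8.59 degrees, less where a joint would pass 70% of its speed; a pose out of reach is approached as far as the arm can. A call is refused whole if a number of a shift passes 0.05 or a number of a turn 8.59, either way. A call with a gripper value outside its range is refused whole. The fingers move at their own pace and stop on an object; FORCE is the grip in N (left out, the last holds). Time passes only in rows, so rows that do not move let the fingers close. It gives the time, the measured TCP pose, the force and the opening at its end, in the units of the state.
- observe(): the state, without advancing time (a new reading comes with each control period).
- camera(name): name is "side" or "top"; returns a dict with "image" (420x560x3 uint8, red, green, blue), "K" (3x3 intrinsics, pixels), "k1" (the pictures are not rectified: a ray, as slopes to the right and down, at radius r is drawn at 1 + k1 r^2 times it, then the intrinsics apply), "rvec" (rotation vector, rad) and "tvec" (3), from world to camera coordinates, as OpenCV has them. Camera axes: x right, y down, z forward; pixel columns grow to the right and rows downward; lengths in m; the calibration is good to about 2 mm. A picture is of the moment at which its call begins. There is no depth.
- close_job(): hands the job in, once; it reports no verdict.
The state is a dict: "time_s": time; "joint_positions": joint angles; "dq": joint speeds; "joint_torque": joint torques, N m; "position": TCP position; "orientation": TCP orientation; "wrist_force": force on the tool from outside, world axes, zero at the start; "moment": the same for the moment, N m; "gripper_width": opening from 0.0 (shut) to 1.0 (fully open).
Only numpy, scipy, OpenCV 4.12 (cv2) and the standard library are available. Lean on these libraries where they do the work, as an engineer would, in place of code of your own. Each camera call takes 0.05 s, during which the arm holds its last target. There are 200 camera calls.

### The job

The blue vial carrier lies on the ledge of its grey base, out of line with the two brass locating pins. Without lifting it, nudge it sideways with the fingertips until its two holes drop over the two pins and it lies flat on the base, fully down, then take the hand away. Leave the two vials and the white bottle beside it alone.

Things in the scene. Friction and masses are not known exactly. Their poses are not given: they have to be found in the camera images.
- pin_base: Grey base, fixed. Origin on the worktop midway between the pins; z up, x from the ledge towards the pins (roughly away from the robot), y along the line of the pins. A slab from x = -118 to +62 mm, y = -100 to +100 mm, its top (the seat) 6 mm above the worktop; from x = -118 to -58 mm a flat ledge, its top 18 mm above the worktop. Pins at x = 0, y = +60 and -60 mm.
- pin_left (a point): Tip of the brass pin at y = +60 mm of the base, 18 mm above the worktop, level with the ledge. Bullet-nosed: 14 mm in diameter for 4.5 mm above the seat, then tapering to a 3 mm tip. A hole within about 5 mm of its pin slides down the taper by itself.
- pin_right (a point): Tip of the brass pin at y = -60 mm of the base, of the same shape as the left one. Each hole of the carrier belongs over the pin of its own side.
- carrier: Loose vial carrier, 0.35 to 0.7 kg. Origin at the centre of its underside, axes along its sides, z up. Blue plate 100 (x) by 150 (y) by 10 mm with two 16 mm through holes; on its middle a bare-metal block 88 (x) by 92 (y) mm, from 10 to 36 mm above the underside, whose sides can be pushed. Seated, its underside is 6 mm above the worktop and its axes lie along the base's.
- hole_left (a point): Centre of the carrier's hole at its y = +60 mm, x = 0, at the underside. At the start the carrier lies level on the ledge and the pins' tips (underside 18 mm above the worktop), 30 to 50 mm short of the pins, up to 20 mm off sideways and up to 0.2 rad askew.
- hole_right (a point): Centre of the carrier's hole at its y = -60 mm, x = 0, at the underside. The carrier's rear edge leaves the ledge about 8 mm short of the seated place.
- vial_a: Bystander: glass vial with white cap, 27 mm in diameter, 61 mm high, standing to the left of the base. Origin at the centre of its underside.
- vial_b: Bystander: glass vial with white cap, 27 mm in diameter, 61 mm high, standing to the right of the base. Origin at the centre of its underside.
- bottle: Bystander: white plastic bottle, 60 mm in diameter, 108 mm high, standing to the right of the base. Origin at the centre of its underside.
There are look-alikes about, which are no part of the job. There is more than one size of the carrier; the one meant has the size given above.

How it is judged:
At the end, for the whole second after the job is handed in: Each hole of the carrier is over the pin of its own side (centres within 3 mm horizontally), the carrier lies flat (tilt under 0.03 rad) with its underside on the seat (less than 8 mm above the worktop), and is at rest; the vials and the bottle stand within 20 mm of where they were (horizontal distance between hole_left and pin_left below 0.003 m and horizontal distance between hole_right and pin_right below 0.003 m and z of carrier in the frame of pin_base below 0.008 m and angle between carrier's own z axis and vertical below 0.03 rad and linear speed of carrier below 0.01 m/s and distance of each of vial_a, vial_b, bottle from where it was at the start of the episode below 0.02 m and angle between each of vial_a, vial_b, bottle's own z axis and vertical below 0.1 rad); the robot touches nothing.
It fails at once if the carrier is lifted or carried (underside centre more than 5 mm above the level of the ledge) (z of carrier in the frame of pin_base above 0.023 m).
It fails at once if the carrier is tipped up by more than 0.3 rad (angle between carrier's own z axis and vertical above 0.3 rad).
It fails at once if the left vial is pushed more than 20 mm away or knocked over (distance of vial_a from where it was at the start of the episode above 0.02 m or angle between vial_a's own z axis and vertical above 0.3 rad).
It fails at once if the right vial is pushed more than 20 mm away or knocked over (distance of vial_b from where it was at the start of the episode above 0.02 m or angle between vial_b's own z axis and vertical above 0.3 rad).
It fails at once if the bottle is pushed more than 20 mm away or knocked over (distance of bottle from where it was at the start of the episode above 0.02 m or angle between bottle's own z axis and vertical above 0.3 rad).
It also fails if it takes over 51 s, if anything falls off the work surface, if the arm or the gripper's body presses on something with over 40 N, if the wrist force passes 120 N, or if a joint passes its speed limit or range.

## Working session

There is one attempt and no reset: what is moved stays moved. The work goes in short steps, Python scripts to look and compute and a shell command to move; the robot and the scene stay as the last step left them, time stands still between calls to the robot, and variables do not carry over. Pictures are saved under pics/ and viewed, about 8 in all and at most 12, crops included, and the job is handed in when it is done.

```bash
mkdir -p pics; cat > h.py <<'E'
from rig import *
import numpy as np, cv2
from scipy.spatial.transform import Rotation as R
def shot(n,f):
    c=camera(n); cv2.imwrite('pics/'+f,c['image'][:,:,::-1]); np.save('pics/'+f[:-4]+'.npy',c,allow_pickle=True); return c
def ld(f): return np.load('pics/'+f+'.npy',allow_pickle=True).item()
def proj(c,P):
    Rm=R.from_rotvec(np.ravel(c['rvec'])).as_matrix(); q=np.atleast_2d(P)@Rm.T+np.ravel(c['tvec'])
    s=q[:,:2]/q[:,2:]; s=s*(1+c['k1']*(s**2).sum(1,keepdims=True)); K=np.array(c['K'])
    return s@K[:2,:2].T+K[:2,2]
def ray(c,uv):
    K=np.array(c['K']); s=cv2.undistortPoints(np.array([[uv]],float),K,np.array([c['k1'],0,0,0,0.]))[0,0]
    Rm=R.from_rotvec(np.ravel(c['rvec'])).as_matrix(); d=Rm.T@np.array([*s,1]); o=-Rm.T@np.ravel(c['tvec']); return o,d
def atz(c,uv,z):
    o,d=ray(c,uv); return o+d*(z-o[2])/d[2]
def tri(c1,u1,c2,u2):
    o1,d1=ray(c1,u1);o2,d2=ray(c2,u2)
    t=np.linalg.lstsq(np.c_[d1,-d2],o2-o1,rcond=None)[0]; a=o1+d1*t[0];b=o2+d2*t[1]; return (a+b)/2,np.linalg.norm(a-b)
E
python3 - <<'E'
from h import *
for n in('top','side'):
    c=shot(n,n+'0.png'); print(n,c['K'],c['k1'],ray(c,(280,210)))
print(observe())
E
```

```text
top [[431.45993136   0.         275.69821236]
 [  0.         431.45993136 210.01646762]
 [  0.           0.           1.        ]] -0.07225950035849019 (array([0.26346186, 0.02210266, 1.14051878]), array([ 0.2051821 , -0.00765631, -0.97874465]))
side [[494.1024727    0.         279.96498327]
 [  0.         494.1024727  206.07369269]
 [  0.           0.           1.        ]] -0.056901381025808336 (array([ 0.16677174, -0.88985857,  0.42821512]), array([ 0.31614652,  0.88030119, -0.353814  ]))
{'time_s': 0.1, 'joint_positions': array([ 1.24549255e+00,  3.07526674e-01,  1.50754322e+00,  2.81103423e-05,
        1.32839144e+00, -7.35052794e-02]), 'dq': array([-2.79593268e-04, -3.10154697e-03, -3.66552585e-03, -9.66437533e-04,
        2.13907974e-04, -2.79070099e-05]), 'joint_torque': array([ 9.84539547e-04, -4.58522379e+01, -2.52608263e+01, -3.13312021e-04,
        5.57058316e-03,  8.21828075e-05]), 'position': array([0.14318485, 0.55657883, 0.40385635]), 'orientation': array([ 1.25570219e-01,  9.92084294e-01, -9.13121915e-04, -1.98449817e-04]), 'wrist_force': array([0.38642036, 0.78920147, 0.29235268]), 'moment': array([-0.00999131,  0.00387902, -0.04310374]), 'gripper_width': 1.0006054876127874}
```

View pics/top0.png

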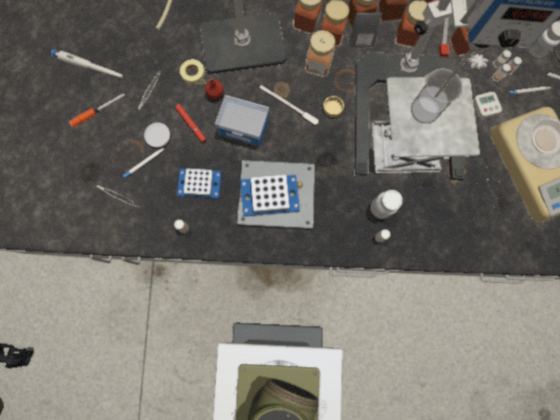

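View pics/side0.png

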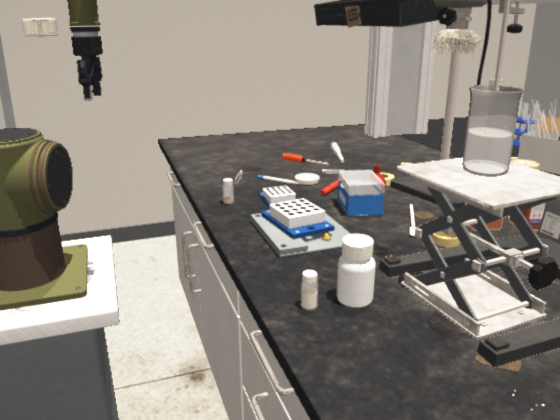

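The top view shows the carrier (270,195) on the grey base (276,194). There is a small look-alike at (199,183). The vials are at (181,227) and (383,236), with the bottle at (386,204). Next I zoom in.

```bash
python3 - <<'E'
from h import *
def crop(f,x,y,w,h,s):
    im=cv2.imread(f'pics/{f}.png')[y:y+h,x:x+w]; im=cv2.resize(im,None,fx=s,fy=s,interpolation=cv2.INTER_CUBIC)
    for i in range(0,w,10):
        cv2.putText(im,str(x+i),(i*s,8),0,.35,(0,255,255),1); cv2.line(im,(i*s,10),(i*s,16),(0,255,255),1)
    for i in range(0,h,10):
        cv2.putText(im,str(y+i),(0,i*s+4),0,.35,(0,255,255),1)
    return im
cv2.imwrite('pics/t0c.png',crop('top0',230,155,95,75,8))
cv2.imwrite('pics/s0c.png',crop('side0',245,190,110,65,7))
E
```

```text
(no output)
```

View pics/t0c.png

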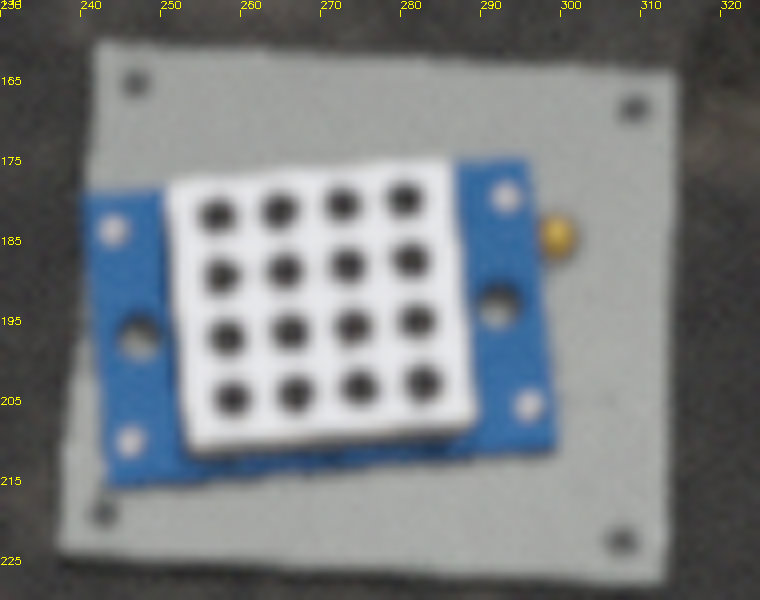

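View pics/s0c.png

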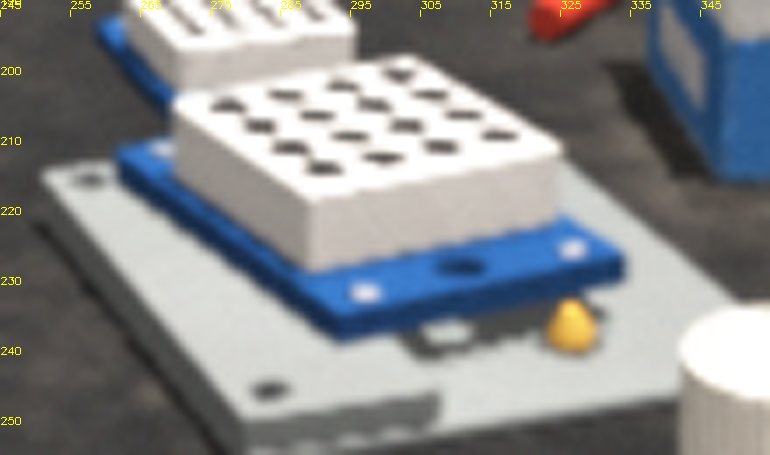

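The side crop shows the right pin tip at about crop (572,300), the bottom of the hole's shadow, and the carrier's plate and block corners. I'll fit the base and carrier poses from the corners in both views.

```bash
cat > fit.py <<'E'
from h import *
from scipy.optimize import least_squares
def T(p,P):
    c,s=np.cos(p[2]),np.sin(p[2]); P=np.asarray(P,float)/1000
    return np.c_[p[0]+c*P[:,0]-s*P[:,1],p[1]+s*P[:,0]+c*P[:,1],p[3]+P[:,2]]
def fit(ct,tp,cs,sp,cropT=(230,155,8),cropS=(245,190,7),z0=0):
    def un(a,k): a=np.array(a,float); return np.array(k[:2])+(a+.5)/k[2]-.5
    ut=un([a for a,_ in tp],cropT); us=un([a for a,_ in sp],cropS) if sp else None
    def r(p):
        e=[proj(ct,T(p,[b for _,b in tp]))-ut]
        if sp: e.append(proj(cs,T(p,[b for _,b in sp]))-us)
        return np.concatenate(e).ravel()
    s=least_squares(r,[.5,0,0,z0],loss='soft_l1'); return s.x,r(s.x).reshape(-1,2)
E
python3 - <<'E'
from fit import *
ct,cs=ld('top0'),ld('side0')
bt=[((95,40),(62,100,6)),((680,70),(62,-100,6)),((57,552),(-118,100,18)),((667,583),(-118,-100,18)),((556,236),(0,-60,16))]
bs=[((40,175),(-118,100,18)),((245,418),(-118,-100,18)),((440,390),(-58,-100,18)),((572,300),(0,-60,18))]
kt=[((84,190),(50,75,10)),((528,160),(50,-75,10)),((555,452),(-50,-75,10)),((106,488),(-50,75,10)),((167,184),(44,46,36)),((453,158),(44,-46,36)),((478,418),(-44,-46,36)),((188,448),(-44,46,36)),((141,337),(0,60,10)),((498,305),(0,-60,10))]
ks=[((118,150),(-50,75,10)),((340,315),(-50,-75,10)),((625,258),(50,-75,10)),((175,98),(-44,46,36)),((310,198),(-44,-46,36)),((560,150),(44,-46,36)),((410,55),(44,46,36)),((460,267),(0,-60,10))]
np.set_printoptions(precision=4,suppress=True)
b,e=fit(ct,bt,cs,bs); print('base',b,'\n',e)
k,e=fit(ct,kt,cs,ks,z0=.02); print('carrier',k,'\n',e)
c,s=np.cos(b[2]),np.sin(b[2]); d=k[:2]-b[:2]; print('carrier in base',(c*d[0]+s*d[1])*1e3,(-s*d[0]+c*d[1])*1e3,k[2]-b[2])
for n,u in(('a',(181,229)),('b',(382,239)),('bot',(386,208))): print(n,atz(ct,u,.04))
E
```

```text
base [ 0.5752  0.0248 -0.001   0.0017] 
 [[ 0.3247  0.0611]
 [-0.194  -0.1455]
 [ 0.3208 -0.3328]
 [-0.1613 -0.482 ]
 [ 0.1828 -0.8475]
 [-0.7205 -0.3749]
 [-0.6408  0.157 ]
 [ 0.2191 -0.3005]
 [-0.3066  0.9425]]
carrier [0.5381 0.0426 0.1356 0.019 ] 
 [[ 0.1348  0.0658]
 [ 0.4573 -0.8144]
 [ 0.7938 -0.9499]
 [ 0.0811 -0.6199]
 [ 0.268  -0.6534]
 [-0.4288 -0.3096]
 [-0.3824 -0.0829]
 [ 0.2388 -0.8137]
 [-0.0129 -0.6713]
 [ 0.4335 -0.455 ]
 [-1.1212  0.4355]
 [-0.8537  0.3485]
 [ 0.0588 -0.407 ]
 [-1.3381  0.5431]
 [-0.7504 -0.141 ]
 [-0.1042 -0.3904]
 [-0.3292  0.5245]
 [-0.4646  0.1649]]
carrier in base -37.04711324182542 17.682094214208586 0.1365683330451579
a [0.4314 0.267  0.04  ]
b [ 0.4306 -0.2536  0.04  ]
bot [ 0.5132 -0.2644  0.04  ]
```

```bash
python3 -m pendant '[[0.5,-0.04,-0.026,0.005,0,0,0],[0.5,-0.04,-0.026,0.005,0,0,0],[0.5,-0.04,-0.026,0.005,0,0,0],[0.5,-0.04,-0.026,0.005,0,0,0],[0.5,-0.04,-0.026,0.005,0,0,0],[0.5,-0.04,-0.026,0.005,0,0,0],[0.5,-0.04,-0.026,0.005,0,0,0],[0.5,-0.04,-0.026,0.005,0,0,0],[0.5,-0.04,-0.026,0.005,0,0,0],[0.5,-0.04,-0.026,0.005,0,0,0]]'
python3 -m pendant '[[0.5,0,0,0,0,0,8.4],[0.5,0,0,0,0,0,8.4],[0.5,0,0,0,0,0,8.4],[0.5,0,0,0,0,0,8.4],[0.5,0,0,0,0,0,8.4],[0.5,0,0,0,0,0,8.4],[0.5,0,0,0,0,0,8.4],[0.5,0,0,0,0,0,8.4],[0.5,0,0,0,0,0,8.4],[0.5,0,0,0,0,0,0]]'
```

```text
time_s: 1.1
position: [0.4733, 0.1987, 0.3487]
orientation: [0.119, 0.993, 0.0, -0.002]
wrist_force: [0.6, 0.3, 0.9]
gripper_width: 0.5
time_s: 2.1
position: [0.4776, 0.1903, 0.3432]
orientation: [0.715, 0.7, -0.006, -0.003]
wrist_force: [-0.3, -0.2, -0.4]
gripper_width: 0.493
```

```bash
python3 -m pendant '[[0.5,-0.018,0.019,0.02,0,0,-1.2],[0.5,-0.018,0.019,0.03,0,0,0],[0.5,-0.018,0.019,0.03,0,0,0],[0.5,0,0,0.02,0,0,0],[0.5,0,0,0,0,0,0]]'
cat > go.py <<'E'
from h import *
import sys
t=np.array(eval(sys.argv[1])); yaw=float(sys.argv[2]) # world yaw of tool y, deg
o=observe(); M=R.from_quat(o['orientation']); g=R.from_matrix(np.c_[[np.cos(np.radians(yaw-90))*-1,-np.sin(np.radians(yaw-90)),0],[np.cos(np.radians(yaw)),np.sin(np.radians(yaw)),0],[0,0,-1]])
x=M.as_matrix()
# right-handed target: x = y cross z
m=g.as_matrix(); m[:,0]=np.cross(m[:,1],m[:,2]); g=R.from_matrix(m)
print('shift',(x.T@(t-o['position'])*1e3).round(1),'mm turn',np.degrees((M.inv()*g).as_rotvec()).round(2),'F',o['wrist_force'].round(1),'p',o['position'].round(4),o['time_s'])
E
python3 go.py '[.535,.135,.204]' 0
```

```text
time_s: 2.6
position: [0.5357, 0.1347, 0.2406]
orientation: [0.699, 0.715, -0.004, -0.002]
wrist_force: [-1.2, 0.5, 0.4]
gripper_width: 0.503
shift [ 0.4 -0.4 36.6] mm turn [-0.47  0.16  1.24] F [-1.2  0.5  0.4] p [0.5357 0.1347 0.2406] 2.6
```

```bash
python3 -m pendant '[[0.5,0,0,0.02,-0.4,0.2,1.2],[0.5,0,0,0.0165,0,0,0],[0.5,0,0,0.001,0,0,0],[0.5,0,0,0,0,0,0]]'
python3 go.py '[.535,.11,.204]' 0
python3 - <<'E'
from h import *
ct=shot('top','top1.png'); cs=shot('side','side1.png')
a=cv2.resize(ct['image'][150:235,215:330],None,fx=3.45,fy=3.45,interpolation=2); b=cv2.resize(cs['image'][140:260,200:360],None,fx=2.5,fy=2.5,interpolation=2)
b=cv2.resize(b,(int(b.shape[1]*a.shape[0]/b.shape[0]),a.shape[0])); cv2.imwrite('pics/v1.png',np.hstack([a,b])[:,:,::-1])
E
```

```text
time_s: 3.0
position: [0.5364, 0.1353, 0.2045]
orientation: [0.704, 0.71, 0.001, -0.0]
wrist_force: [0.4, -0.8, 0.0]
gripper_width: 0.496
shift [-25.3  -1.7   0.4] mm turn [ 0.05 -0.07  0.52] F [ 0.4 -0.8  0. ] p [0.5364 0.1353 0.2045] 3.0
```

View pics/v1.png

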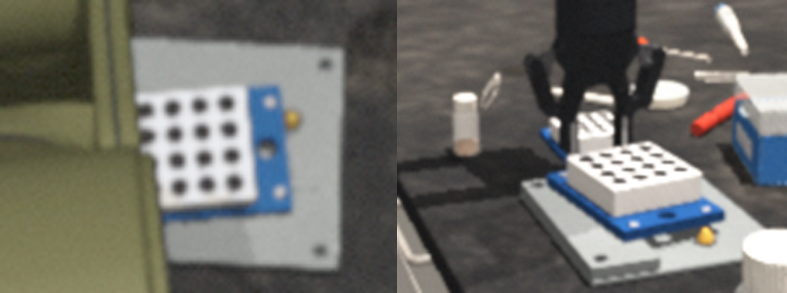

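The fingers stand beside the block's left face, clear of everything. I start the sideways push.

```bash
python3 -m pendant '[[0.5,-0.008,0,0,0,0,0.5],[0.5,-0.008,0,0,0,0,0],[0.5,-0.006,0,0,0,0,0],[0.5,-0.004,0,0,0,0,0],[0.5,-0.004,0,0,0,0,0],[0.5,-0.004,0,0,0,0,0]]'
python3 go.py '[.535,.082,.204]' 0
python3 -m pendant '[[0.5,-0.004,0,0,0,0,0],[0.5,-0.004,0,0,0,0,0],[0.5,-0.004,0,0,0,0,0]]'
python3 go.py '[.535,.082,.204]' 0
```

```text
time_s: 3.7
position: [0.5386, 0.0996, 0.2085]
orientation: [0.707, 0.707, 0.005, 0.002]
wrist_force: [1.7, 3.6, -1.4]
gripper_width: 0.497
shift [-17.6  -3.6   4.4] mm turn [ 0.63 -0.24  0.  ] F [ 1.7  3.6 -1.4] p [0.5386 0.0996 0.2085] 3.7
time_s: 4.0
position: [0.5397, 0.0873, 0.2085]
orientation: [0.707, 0.707, 0.007, 0.003]
wrist_force: [1.4, 3.5, -1.2]
gripper_width: 0.5
shift [-5.3 -4.7  4.4] mm turn [ 0.77 -0.32 -0.  ] F [ 1.4  3.5 -1.2] p [0.5397 0.0873 0.2085] 4.0
```

```bash
python3 -m pendant '[[0.5,-0.003,-0.002,0.002,0.7,-0.3,0],[0.5,-0.001,-0.001,0.001,0,0,0],[0.5,0,0,0,0,0,0]]'
python3 -m pendant '[[0.5,0.02,0,0,0,0,0],[0.5,0.04,0,-0.03,0,0,0],[0.5,0.01,0,-0.05,0,0,0],[0.5,0,-0.04,-0.02,0,0,-8.4],[0.5,0,-0.04,0,0,0,-8.4],[0.5,0,-0.04,0,0,0,-8.4],[0.5,0,-0.04,0,0,0,-8.4],[0.5,0,-0.04,0,0,0,-8.4],[0.5,0,0,0,0,0,0]]'
python3 - <<'E'
from h import *
ct=shot('top','top2.png'); cs=shot('side','side2.png')
a=cv2.resize(ct['image'][155:230,230:325],None,fx=6,fy=6,interpolation=2); b=cv2.resize(cs['image'][190:255,245:355],None,fx=5,fy=5,interpolation=2)
cv2.imwrite('pics/t2c.png',cv2.resize(ct['image'][155:230,230:325],None,fx=8,fy=8,interpolation=2)[:,:,::-1])
E
```

```text
time_s: 4.3
position: [0.5386, 0.0839, 0.2072]
orientation: [0.708, 0.706, 0.004, 0.001]
wrist_force: [0.7, 2.3, -1.1]
gripper_width: 0.503
time_s: 5.2
position: [0.3407, 0.0921, 0.3086]
orientation: [0.399, 0.917, -0.007, -0.002]
wrist_force: [-0.0, 0.0, -0.4]
gripper_width: 0.498
```

View pics/t2c.png

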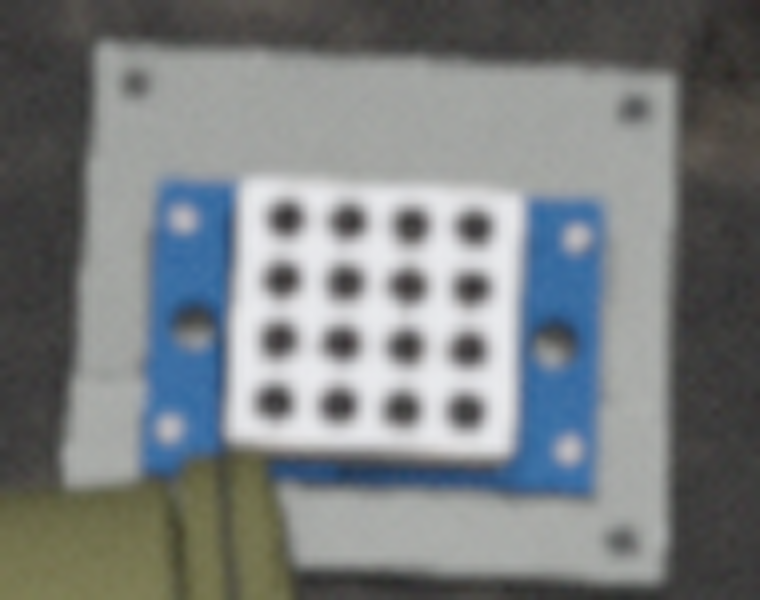

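The carrier is now square to the base, with its holes at crop (195,327) and (555,345). I refit from the top view.

```bash
cat > f2.py <<'E'
from fit import *
np.set_printoptions(precision=4,suppress=True)
def top(ct,tp,z,crop=(230,155,8)):
    u=np.array(crop[:2])+(np.array([a for a,_ in tp],float)+.5)/crop[2]-.5
    r=lambda p:(proj(ct,T([*p,z],[b for _,b in tp]))-u).ravel()
    s=least_squares(r,[.5,0,0],loss='soft_l1'); return s.x,r(s.x).reshape(-1,2)
E
python3 - <<'E'
from f2 import *
ct=ld('top2')
b,e=top(ct,[((95,40),(62,100,6)),((680,70),(62,-100,6)),((667,583),(-118,-100,18)),((57,552),(-118,100,18))],0);print(b,abs(e).max())
k,e=top(ct,[((160,180),(50,75,10)),((605,200),(50,-75,10)),((592,495),(-50,-75,10)),((239,178),(44,46,36)),((526,193),(44,-46,36)),((516,460),(-44,-46,36)),((226,440),(-44,46,36)),((195,327),(0,60,10)),((555,345),(0,-60,10))],.018);print(k,e)
print('rel mm',(k-b)*1e3)
E
python3 go.py '[.43,.026,.3]' 90
```

```text
[ 0.5749  0.025  -0.002 ] 0.33777133424882777
[ 0.5328  0.0245 -0.0032] [[-0.1481 -0.1201]
 [ 0.1815  0.2374]
 [ 0.423  -0.0025]
 [ 0.382   0.1163]
 [-0.3563  0.0356]
 [-0.5219 -0.4124]
 [ 0.0072  0.2555]
 [-0.0797 -0.0925]
 [ 0.1032 -0.0295]]
rel mm [-42.1385  -0.4964  -1.1507]
shift [-106.6   15.9   10.1] mm turn [ -0.52   0.12 -47.25] F [0.9 0.9 1. ] p [0.346  0.0936 0.3097] 5.3
```

```bash
python3 -m pendant '[[0.5,0,0,0,0,0,-8],[0.5,0,0,0,0,0,-8],[0.5,0,0,0,0,0,-8],[0.5,0,0,0,0,0,-8],[0.5,0,0,0,0,0,-8],[0.5,0,0,0,0,0,-7],[0.5,0,0,0,0,0,0]]'
python3 go.py '[.445,.0245,.203]' 90
```

```text
time_s: 6.0
position: [0.3564, 0.0944, 0.311]
orientation: [-0.01, 1.0, -0.006, 0.003]
wrist_force: [-0.1, 0.5, -0.4]
gripper_width: 0.501
shift [-86.5 -70.4 109.4] mm turn [-0.67  0.36  1.17] F [-0.1  0.5 -0.4] p [0.3564 0.0944 0.311 ] 6.0
```

```bash
python3 -m pendant '[[0.5,-0.03,-0.023,0.02,-0.6,0.3,1.1],[0.5,-0.03,-0.023,0.02,0,0,0],[0.5,-0.026,-0.023,0.02,0,0,0],[0.5,0,0,0.03,0,0,0],[0.5,0,0,0.012,0,0,0],[0.5,0,0,0,0,0,0]]'
python3 go.py '[.445,.0245,.203]' 90
```

```text
time_s: 6.6
position: [0.456, 0.0229, 0.2064]
orientation: [0.01, 1.0, -0.001, 0.006]
wrist_force: [0.3, 0.7, -0.8]
gripper_width: 0.5
shift [11.1  1.4  3.2] mm turn [-0.11  0.74 -1.19] F [ 0.3  0.7 -0.8] p [0.456  0.0229 0.2064] 6.6
```

```bash
python3 -m pendant '[[0.5,0,0.0015,0.003,0,0.7,-1.2],[0.5,-0.005,0,0,0,0,0],[0.5,-0.005,0,0,0,0,0],[0.5,-0.004,0,0,0,0,0],[0.5,-0.004,0,0,0,0,0]]'
python3 go.py '[.5175,.0245,.203]' 90
```

```text
time_s: 7.1
position: [0.4769, 0.0252, 0.2051]
orientation: [0.001, 1.0, -0.001, 0.001]
wrist_force: [1.4, -0.9, -0.2]
gripper_width: 0.502
shift [-40.6  -0.7   2.2] mm turn [-0.13  0.16 -0.08] F [ 1.4 -0.9 -0.2] p [0.4769 0.0252 0.2051] 7.1
```

```bash
python3 -m pendant '[[0.5,-0.004,0,0.001,0,0,0],[0.5,-0.004,0,0,0,0,0],[0.5,-0.004,0,0.001,0,0,0],[0.5,-0.004,0,0,0,0,0],[0.5,-0.004,0,0,0,0,0]]'
python3 go.py '[.5175,.0245,.203]' 90
python3 -m pendant '[[0.5,-0.003,0,0.001,0,0,0],[0.5,-0.003,0,0,0,0,0],[0.5,-0.002,0,0.001,0,0,0]]'
python3 go.py '[.5175,.0245,.203]' 90
```

```text
time_s: 7.6
position: [0.485, 0.0256, 0.2027]
orientation: [0.0, 1.0, -0.001, -0.015]
wrist_force: [-6.9, -0.2, 6.6]
gripper_width: 0.497
shift [-32.5  -1.1  -1.3] mm turn [-0.16 -1.74 -0.03] F [-6.9 -0.2  6.6] p [0.485  0.0256 0.2027] 7.6
time_s: 7.9
position: [0.4871, 0.0257, 0.2003]
orientation: [0.0, 1.0, -0.001, -0.023]
wrist_force: [-3.5, -0.4, 3.9]
gripper_width: 0.504
shift [-30.3  -1.2  -4.1] mm turn [-0.17 -2.61 -0.02] F [-3.5 -0.4  3.9] p [0.4871 0.0257 0.2003] 7.9
```

```bash
python3 -m pendant '[[0.5,0,0,-0.005,0,-2.6,0],[0.5,-0.005,0,0,0,0,0],[0.5,-0.005,0,0,0,0,0],[0.5,-0.005,0,0,0,0,0]]'
python3 go.py '[.5175,.0245,.205]' 90
python3 - <<'E'
from h import *
ct=shot('top','top3.png'); cs=shot('side','side3.png')
cv2.imwrite('pics/v3.png',cv2.resize(cs['image'][170:255,240:355],None,fx=6,fy=6,interpolation=2)[:,:,::-1])
E
```

```text
time_s: 8.3
position: [0.4911, 0.0261, 0.2033]
orientation: [-0.0, 1.0, -0.001, -0.016]
wrist_force: [-11.0, -1.5, 8.8]
gripper_width: 0.497
shift [-26.3  -1.6  -2.5] mm turn [-0.16 -1.81  0.02] F [-11.   -1.5   8.8] p [0.4911 0.0261 0.2033] 8.3
```

View pics/v3.png

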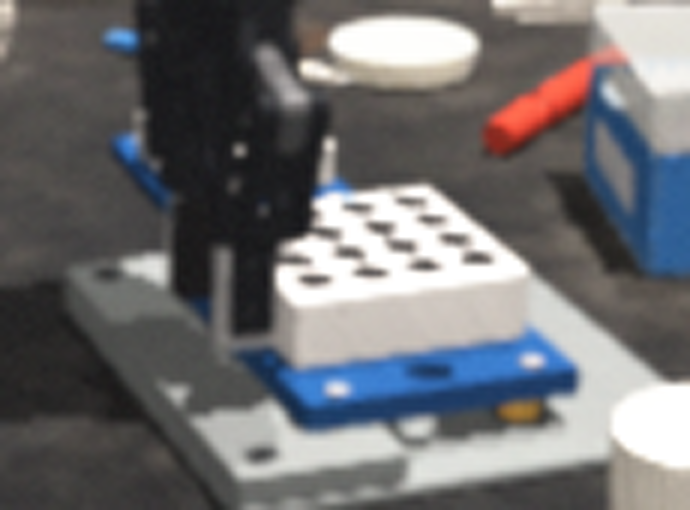

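The finger is against the rear face but its tip is pressing on the plate (Fz is about 9 N). I raise it 4 mm and level it before pushing on.

```bash
python3 -m pendant '[[0.5,0.002,0,-0.005,0,-1.8,0],[0.5,0,0,0,0,0,0]]'
python3 go.py '[.5175,.0245,.207]' 90
python3 -m pendant '[[0.5,-0.005,-0.001,0,0,0,0],[0.5,-0.005,0,0,0,0,0],[0.5,-0.005,0,0,0,0,0]]'
python3 go.py '[.5175,.0245,.207]' 90
```

```text
time_s: 8.6
position: [0.4877, 0.0262, 0.2077]
orientation: [-0.0, 1.0, -0.001, -0.003]
wrist_force: [-2.3, 0.5, 2.6]
gripper_width: 0.496
shift [-29.8  -1.7   0.6] mm turn [-0.15 -0.29  0.01] F [-2.3  0.5  2.6] p [0.4877 0.0262 0.2077] 8.6
time_s: 8.9
position: [0.4937, 0.0257, 0.2069]
orientation: [-0.0, 1.0, -0.001, -0.016]
wrist_force: [-13.0, -0.4, 10.5]
gripper_width: 0.5
shift [-23.7  -1.3  -0.9] mm turn [-0.1  -1.82  0.04] F [-13.   -0.4  10.5] p [0.4937 0.0257 0.2069] 8.9
```

```bash
python3 - <<'E'
from f2 import *
cs=ld('side3')
sp=[((278,298),(-44,-46,36)),((527,268),(44,-46,36)),((430,187),(44,46,36)),((577,378),(50,-75,10)),((297,408),(-50,-75,10)),((432,372),(0,-60,10))]
k,e=top(cs,sp,.018,(240,170,6)); print(k,e)
E
python3 -m pendant '[[0.5,0.001,0,-0.003,0,-1.8,0],[0.5,-0.003,0,-0.001,0,-0.5,0],[0.5,-0.004,0,-0.001,0,-0.5,0]]'
python3 go.py '[.5175,.0245,.207]' 90
```

```text
[ 0.5418  0.0272 -0.0338] [[ 1.578   0.6072]
 [ 0.0626  0.7239]
 [ 0.2059  0.1113]
 [-0.452  -1.2785]
 [ 0.1637 -0.1394]
 [-1.6385 -0.0284]]
time_s: 9.2
position: [0.4978, 0.0258, 0.2108]
orientation: [-0.0, 1.0, -0.001, 0.005]
wrist_force: [-4.6, 0.0, -1.1]
gripper_width: 0.499
shift [-19.6  -1.4   4. ] mm turn [-0.09  0.54  0.04] F [-4.6  0.  -1.1] p [0.4978 0.0258 0.2108] 9.2
```

```bash
python3 -m pendant '[[0.5,-0.004,-0.0005,0.001,0,0,0],[0.5,-0.004,0,0,0,-0.3,0],[0.5,-0.004,0,0,0,-0.4,0]]'
python3 go.py '[.5175,.0245,.207]' 90
```

```text
time_s: 9.5
position: [0.5106, 0.0254, 0.2095]
orientation: [-0.0, 1.0, -0.001, 0.01]
wrist_force: [-6.5, -0.1, 2.5]
gripper_width: 0.5
shift [-6.8 -0.9  2.6] mm turn [-0.08  1.09  0.05] F [-6.5 -0.1  2.5] p [0.5106 0.0254 0.2095] 9.5
```

```bash
python3 -m pendant '[[0.5,-0.002,0,0,0,0,0],[0.5,0,0,0,0,0,0]]'
python3 go.py '[.5175,.0245,.207]' 90
python3 - <<'E'
from h import *
ct=shot('top','top4.png'); cs=shot('side','side4.png')
a=cv2.resize(ct['image'][155:230,230:325],None,fx=4,fy=4,interpolation=2);b=cv2.resize(cs['image'][180:255,250:350],None,fx=4,fy=4,interpolation=2)
cv2.imwrite('pics/v4.png',np.hstack([a,b])[:,:,::-1])
E
```

```text
time_s: 9.7
position: [0.516, 0.0252, 0.21]
orientation: [-0.0, 1.0, -0.001, 0.013]
wrist_force: [-0.4, 0.9, 1.2]
gripper_width: 0.499
shift [-1.4 -0.7  3. ] mm turn [-0.09  1.45  0.05] F [-0.4  0.9  1.2] p [0.516  0.0252 0.21  ] 9.7
```

View pics/v4.png

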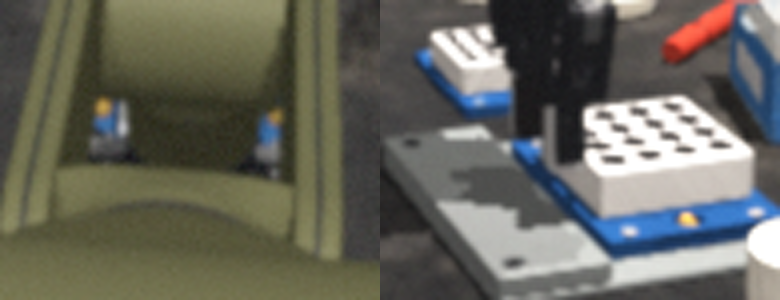

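The carrier has dropped: brass shows through the holes, the plate is down in front of the ledge, and the contact force fell to about 0. I retreat and check.

```bash
python3 -m pendant '[[0.5,0.01,0,0,0,0,0],[0.5,0.015,0,-0.01,0,0,0],[0.5,0.02,0,-0.04,0,0,0],[0.5,0.03,0,-0.04,0,0,0],[0.5,0.03,0,-0.03,0,0,0],[0.5,0,0.04,-0.02,0,0,0],[0.5,0,0.04,-0.01,0,0,0],[0.5,0,0.04,0,0,0,0],[0.5,0,0.04,0,0,0,0],[0.5,0,0,0,0,0,0]]'
python3 - <<'E'
from h import *
ct=shot('top','top5.png'); cs=shot('side','side5.png')
a=cv2.resize(ct['image'][155:230,230:325],None,fx=8,fy=8,interpolation=2);b=cv2.resize(cs['image'][180:255,245:350],None,fx=7,fy=7,interpolation=2)
cv2.imwrite('pics/v5.png',a[:,:,::-1]);cv2.imwrite('pics/w5.png',b[:,:,::-1])
E
```

```text
time_s: 10.8
position: [0.3947, 0.1867, 0.3676]
orientation: [0.004, 1.0, 0.001, 0.019]
wrist_force: [-0.1, 0.6, 0.2]
gripper_width: 0.501
```

View pics/v5.png

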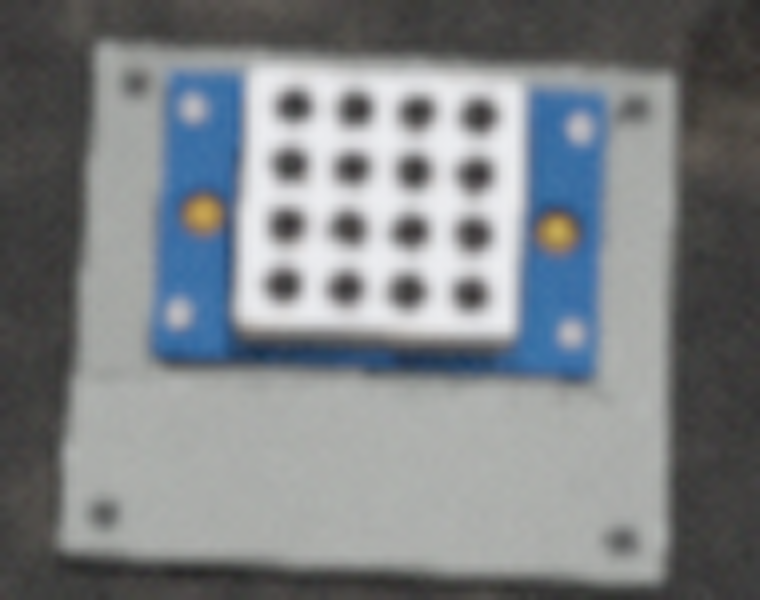

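View pics/w5.png

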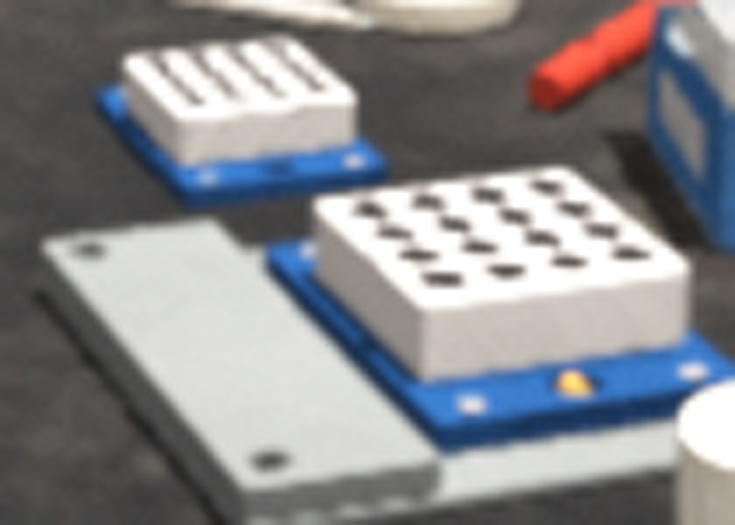

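Both pins show, centred, in their holes at crop (204,214) and (558,232), and the plate lies below the ledge top. I check the height and offset numerically.

```bash
python3 - <<'E'
from f2 import *
ct,cs=ld('top5'),ld('side5')
tp=[((170,70),(50,75,10)),((605,90),(50,-75,10)),((595,378),(-50,-75,10)),((155,360),(-50,75,10)),((247,67),(44,46,36)),((527,83),(44,-46,36)),((517,342),(-44,-46,36)),((234,328),(-44,46,36))]
sp=[((313,205),(-44,46,36)),((425,308),(-44,-46,36)),((688,265),(44,-46,36)),((567,167),(44,46,36)),((438,430),(-50,-75,10)),((268,250),(-50,75,10))]
k,e=fit(ct,tp,cs,sp,cropS=(245,180,7),z0=.006); print('carrier x y yaw z',k)
print('base .5750 .0249 -.0015')
# tilt check: block-top corner heights by triangulation
U=lambda a,c:np.array(c[:2])+(np.array(a)+.5)/c[2]-.5
for a,b in(((234,328),(313,205)),((517,342),(425,308)),((527,83),(688,265)),((247,67),(567,167))): print(tri(ct,U(a,(230,155,8)),cs,U(b,(245,180,7))))
c0=ld('top0')['image'].astype(int);c5=ct['image'].astype(int)
for n,(x,y) in(('b',(383,236)),('bottle',(386,204)),('a',(181,227))): print(n,abs(c0-c5)[y-16:y+16,x-12:x+12].mean())
o=observe(); print(o['wrist_force'],o['time_s'])
E
```

```text
carrier x y yaw z [0.5756 0.024  0.001  0.0069]
base .5750 .0249 -.0015
(array([0.5315, 0.0702, 0.042 ]), np.float64(0.0038090843585257767))
(array([ 0.5313, -0.0226,  0.0425]), np.float64(0.003960300797349557))
(array([ 0.6184, -0.0222,  0.0443]), np.float64(0.0018522621040147256))
(array([0.6203, 0.0708, 0.0436]), np.float64(0.0034488509525668833))
b 3.4409722222222223
bottle 6.65234375
a 36.9140625
[-0.3957 -0.2086 -0.0225] 10.9
```

```bash
python3 - <<'E'
from f2 import *
ct,cs=ld('top0'),ld('side0')
U=lambda a,c:np.array(c[:2])+(np.array(a)+.5)/c[2]-.5
for a,b in(((188,448),(175,98)),((478,418),(310,198)),((453,158),(560,150)),((167,184),(410,55))): print(tri(ct,U(a,(230,155,8)),cs,U(b,(245,190,7))))
i0,i5=cs['image'],ld('side5')['image']
for n,(x0,x1,y0,y1) in(('a',(218,240,172,210)),('b',(297,322,265,312)),('bottle',(332,380,230,308))):
    r=cv2.matchTemplate(i5[y0-8:y1+8,x0-8:x1+8],i0[y0:y1,x0:x1],cv2.TM_CCOEFF_NORMED); m=cv2.minMaxLoc(r); print(n,m[1],np.array(m[3])-8)
E
```

```text
(array([0.4886, 0.082 , 0.0557]), np.float64(0.005310435008661197))
(array([ 0.5013, -0.0101,  0.0549]), np.float64(0.001328081000121975))
(array([0.5875, 0.0017, 0.0545]), np.float64(0.00034492501780651965))
(array([0.5749, 0.0942, 0.0559]), np.float64(0.0028621858319979893))
a 0.999265193939209 [0 0]
b 0.9996145963668823 [0 0]
bottle 0.9348533749580383 [0 1]
```

```bash
python3 - <<'E'
from h import *
i0,i5=ld('side0')['image'],ld('side5')['image']
x0,x1,y0,y1=332,380,260,310
r=cv2.matchTemplate(i5[y0-8:y1+8,x0-8:x1+8],i0[y0:y1,x0:x1],cv2.TM_CCOEFF_NORMED); m=cv2.minMaxLoc(r); print(m[1],np.array(m[3])-8)
if m[1]>.98: print(close_job(),'closed')
E
```

```text
0.9921663999557495 [0 0]
the job is handed in; nothing more can be done
None closed
```

The carrier is seated over both pins and the job is handed in, at about 11 s of the 51 s allowed. It was nudged from its left side to square it up, then pushed about 42 mm forward from behind until it dropped. The hand then moved clear.

**Position:** The final pictures show both brass pins centred in their holes. The fitted carrier pose is within about 1 mm and 0.003 rad of the base's.

**Height:** The underside came out about 6.9 mm above the worktop. The block's top fell by about 12 mm, which is the full drop.

**Bystanders:** The side view shows no movement of either vial. The bottle matched less well at first, because the scene behind it had changed; its lower half alone showed no shift. Vial_a was hidden by the arm in the last top view.

**Force:** The wrist force was near zero after the hand moved away. On the way, the fingers pressed down on the carrier with up to about 10 N; I raised and levelled the tool to clear that.

**Less certain:** The front of the block measured about 1.7 mm higher than the rear, or roughly 0.02 rad. That is under the 0.03 rad limit and close to my measuring error, so I left it alone.

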